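# Wind the tipped scrap bin back to its stop, ease the gear, scrap the worn fuller

### The job

The geared scrap bin has been left tipped after emptying: crank its handwheel clockwise until you feel it come up hard against the level stop, then back the wheel off a quarter turn so the worm gear is not left jammed. Then put the worn rusty iron fuller from the slate into the bin for scrap, leaving the wheel where you set it and the other things on the slate where they lie.

Things in the scene. Friction and masses are not known exactly. Their poses are not given: they have to be found in the camera images.
- tilt_stand: Fixed cradle of the tilting bin: green A-frames, dark green cast worm gearbox and, at its -y end, an upright worm shaft with the handwheel on top. Origin on the bench; its y axis runs along the bin's pivot from the gearbox towards the bin, its x axis points to the side where the bin tips out, z up. The pivot is 115 mm above the bench, the bin's middle 100 mm along +y from the origin.
- handwheel (a joint): Angle of the handwheel in rad, measured from its stop: 0 with the bin level and hard against the stop, growing anticlockwise seen from above (the way that tips the bin); one turn is 6.28. Cranking clockwise from above lowers it to 0. It starts 1.3 to 2.3 turns from the stop. It is stiff (about 0.22 N m, some 4 N at the crank handle), stays where it is left, and cannot pass the stop. The bin tilts 1/20 of this angle, so a quarter turn is about 4.5 degrees of bin.
- wheel_hub (a point): Centre of the handwheel, in the plane of its rim, 200 mm above the bench. Upright axis. The wheel is 142 mm across (rim bar 14 mm thick), three-spoked, dark green.
- crank_grip (a point): Mid-grip point on the axis of the red crank handle that stands upright on the rim, 58 mm from the wheel's axis and 42 mm above the rim plane. The handle is 22 mm thick, runs from 8 to 74 mm above the rim plane and revolves freely on its pin, so it can be held from above without turning the hand. Its x axis points from the wheel's axis outward through the handle; it turns with the wheel.
- bin_floor (a point): Centre of the inner floor of the galvanised bin. Axes: x towards the side it tips to, y along the pivot, z out of the mouth. Inside, the floor is 150 mm (x) by 218 mm (y), the front and back walls slope out to 200 mm at the mouth, 127 mm above the floor; walls 3 mm, rolled rim 10 mm thick. With the bin level the floor is 53 mm and the rim's top 185 mm above the bench; tipped, the rear rim rises to as much as 240 mm.
- fuller_mid (a point): The worn fuller: a rusty brown iron tool head without handle, lying flat on the slate, 0.4 to 0.75 kg. This point is half-way up the middle of its square body (52 mm long, 28 mm wide, 28 mm high, dark slot on top), 14 mm above the slate. x runs along the tool, 117 mm long in all: round struck end to -x (58 mm from here), blunt rounded blade 44 mm wide to +x (59 mm from here); z up.
- creaser_mid (a point): The black steel creaser head, a bystander: 128 mm long along x, 24 mm square body, blade 60 mm wide and thin at +x; this point 12 mm above the slate.
- weight_mid (a point): Rounded green glass weight, a bystander: 70 mm across, 44 mm high, this point half-way up.
- handle_mid (a point): Brass-banded hickory hammer handle, a bystander: about 283 mm long along x, 36 mm wide, 24 mm high; this point half-way up near its middle.
- slate: Fixed slate slab, 360 mm (x) by 320 mm (y), 20 mm thick; origin at the middle of its underside, on the bench.
Things that resemble listed ones, but are neither listed nor needed, are in the scene too. What is shaped like the part that bears fuller_mid but orange or red is not meant.

How it is judged:
By the outcome, as a careful person would: the job done as asked, in the order asked, and still so for the second after the job is handed in, with the robot touching nothing.
It also fails if it takes over 72 s, if anything falls off the work surface, if the arm or the gripper's body presses on something with over 40 N, if the wrist force passes 120 N, or if a joint passes its speed limit or range.

### The arm

A 6-joint arm with a two-finger parallel gripper is mounted at the origin on the work surface. World frame = base frame: x ahead of the robot, y to its left, z up, the work surface at z = 0. Lengths are in m, angles in degrees, forces in N, time in s.
With the tool pointing down it reaches from about 0.25 to 0.725 m from the base axis. Payload 9.7 kg.
Tool frame: the origin (TCP) lies at the very end of the fingers, on their centre line; the grasp point (between the pads) lies 19 mm behind it; z points along the fingers, y is the line along which they close (so a half turn about z gives the same grasp; the last joint's range is limited). The gripper opens to 85 mm and grips with 20 to 120 N. Pads are 22 mm wide; open, the fingers measure 114 mm over their backs; the gripper's body (76 mm by 85 mm) begins 54 mm behind the grasp point. The pads swing forward as they close: fully open they stand 13 mm farther back than shut.
Start: joints at [-74.599, 4.979, 10.078, 95.1, 0, 90], TCP at [0.146, -0.53, 0.231] pointing down, gripper open.
Joint ranges: [-179.16, 179.16], [-48.56, 103.87], [-65.8, 70.77], [-126.05, 130.52], [-82.76, 87.17], [-180, 180]. Speed limits (degrees/s): [127.2, 127.2, 147.25, 180, 180, 180].

### API

Orientations are given as [roll, pitch, yaw] about the fixed x, y, z axes, in that order (R = Rz(yaw) Ry(pitch) Rx(roll)).
In Python, from workcell import telemetry, optics, workorder gives the robot as it stands.
- The arm moves only by the shell command python3 -m handwheel 'ROWS' [FORCE]. ROWS is JSON, a list of rows, each an object of numbers: "tx", "ty", "tz": the shift along the tool's x, y, z in m; "ax", "ay", "az": the turn, a rotation vector about the tool's x, y, z in degrees; "jaw": the gripper command: -1 is shut, 1 is fully open, values between are in proportion. A call has exactly 10 rows; each row shifts and turns the commanded pose from where the row before left it, along the tool's axes as they then stand; what a row does not reach is not made up. A row lasts 1/8 s, in which the tool goes at most 62.5 mm and 10.7 degrees, less where a joint would pass 70% of its speed; a pose out of reach is approached as far as the arm can. A call is refused whole if a number of a shift passes 0.0625 or a number of a turn 10.7, either way. A call with a gripper value outside its range is refused whole. The fingers move at their own pace and stop on an object; FORCE is the grip in N (left out, the last holds). Time passes only in rows, so rows that do not move let the fingers close, or fill a call up. It gives the time, the measured TCP pose, the force, the opening and the grip force at its end, in the units of the state.
- telemetry.get_obs(): the state, without advancing time (a new reading comes with each control period).
- optics.camera(name): name is "scene" or "side" or "wrist"; returns a dict with "color" (384x512x3 uint8, red, green, blue), "K" (3x3 intrinsics, pixels), "k1" (the pictures are not rectified: a ray, as slopes to the right and down, at radius r is drawn at 1 + k1 r^2 times it, then the intrinsics apply), "extrinsics" (4x4, takes a point from camera to world coordinates); the wrist camera has in their place "mount" (4x4, takes a point from camera to tool coordinates, whose origin is the TCP and whose axes are the flange's). Camera axes: x right, y down, z forward; pixel columns grow to the right and rows downward; lengths in m; the calibration is good to about 2 mm. A picture is of the moment at which its call begins: read the wrist's pose just before it. There is no depth.
- workorder.job_done(): hands the job in; it is judged then, once.
The state is a dict: "time": time; "q": joint angles; "qd": joint speeds; "joint_efforts": joint torques, N m; "ee_pos": TCP position; "tcp_rot": TCP orientation; "wrist_force": force on the tool from outside, world axes, zero at the start; "torque": the same for the moment, N m; "opening": finger opening in m; "grasp_force": force on a finger pad.
Only numpy, scipy, OpenCV 4.12 (cv2) and the standard library are available. Lean on these libraries where they do the work, as an engineer would, in place of code of your own. Each camera call takes 0.05 s, during which the arm holds its last target. There are 200 camera calls.

## Working session

There is one attempt and no reset: what is moved stays moved. The work goes in short steps, Python scripts to look and compute and a shell command to move; the robot and the scene stay as the last step left them, time stands still between calls to the robot, and variables do not carry over. Pictures are saved under pics/ and viewed, at most 10 in all, crops included, and the job is handed in when it is done.

```bash
mkdir -p pics; ls; python3 - <<'E'
from workcell import telemetry, optics
import cv2,numpy as np
o=telemetry.get_obs();print({k:np.round(v,3).tolist() for k,v in o.items()})
for n in ["scene","side"]:
    c=optics.camera(n);cv2.imwrite(f"pics/{n}0.png",c["color"][:,:,::-1]);print(n,c["K"],c["k1"],c["extrinsics"])
print(optics.camera("wrist")["mount"])
E
```

```text
pics
{'time': 0.0, 'q': [-74.599, 5.01, 10.036, 95.097, 0.001, 90.0], 'qd': [-0.016, 0.051, 0.077, 0.002, -0.045, -0.081], 'joint_efforts': [0.002, -52.039, 46.48, 0.016, -0.0, -0.0], 'ee_pos': [0.146, -0.53, 0.231], 'tcp_rot': [-179.929, -0.001, 15.401], 'wrist_force': [-0.085, -0.344, -0.401], 'torque': [-0.018, 0.031, 0.031], 'grasp_force': 0.0, 'opening': 0.085}
scene [[356.77244016   0.         257.07743783]
 [  0.         356.77244016 190.85114101]
 [  0.           0.           1.        ]] -0.0998752707053786 [[-0.69657336  0.60585035 -0.38435779  0.94579085]
 [ 0.71748358  0.58945669 -0.37115781  0.30340301]
 [ 0.00169618 -0.53430904 -0.84528751  1.12797846]
 [ 0.          0.          0.          1.        ]]
side [[387.25785487   0.         259.49537202]
 [  0.         387.25785487 197.39036465]
 [  0.           0.           1.        ]] -0.13069889279879943 [[-0.97872173 -0.14665967  0.14350863  0.35283051]
 [-0.20460896  0.75023555 -0.62871439  0.48232702]
 [-0.01545823 -0.64469958 -0.76427972  0.91413873]
 [ 0.          0.          0.          1.        ]]
[[ 3.03538811e-04 -9.56306567e-01 -2.92365622e-01  7.48187911e-02]
 [ 9.99999346e-01  6.12756075e-04 -9.66064494e-04 -3.74974076e-04]
 [ 1.10300263e-03 -2.92365137e-01  9.56306128e-01 -1.42967935e-01]
 [ 0.00000000e+00  0.00000000e+00  0.00000000e+00  1.00000000e+00]]
```

View pics/scene0.png

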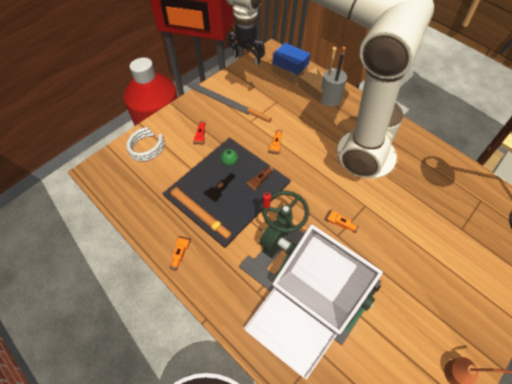

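View pics/side0.png

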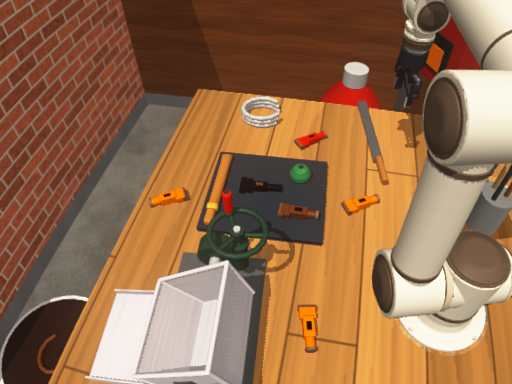

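The scene view shows the wheel hub near (286,212), the red crank at (267,200), the fuller at (260,178) and the bin to the lower right. In the side view the hub is near (237,230), the crank at (227,202) and the fuller at (298,211).

```bash
cat > h.py <<'E'
import numpy as np,cv2
from scipy.spatial.transform import Rotation as Ro
from workcell import telemetry,optics
def cam(n):
    o=telemetry.get_obs(); c=optics.camera(n)
    if n=="wrist":
        T=np.eye(4);T[:3,:3]=Ro.from_euler('xyz',o["tcp_rot"],degrees=True).as_matrix();T[:3,3]=o["ee_pos"]
        c["E"]=T@c["mount"]
    else: c["E"]=c["extrinsics"]
    return c
def rays(c,px):
    u=cv2.undistortPoints(np.array(px,float).reshape(-1,1,2),c["K"],np.array([c["k1"],0,0,0,0.]))[:,0]
    d=np.c_[u,np.ones(len(u))]@c["E"][:3,:3].T
    return c["E"][:3,3],d
def plane(c,px,z):
    p,d=rays(c,px); return p+d*((z-p[2])/d[:,2:])
def tri(c1,p1,c2,p2):
    a,d=rays(c1,[p1]);b,e=rays(c2,[p2]);d=d[0];e=e[0]
    s=np.linalg.lstsq(np.c_[d,-e],b-a,rcond=None)[0]
    P,Q=a+s[0]*d,b+s[1]*e
    return (P+Q)/2,np.linalg.norm(P-Q)
def proj(c,P):
    T=np.linalg.inv(c["E"]);r=cv2.Rodrigues(T[:3,:3])[0]
    return cv2.projectPoints(np.array(P,float).reshape(-1,1,3),r,T[:3,3],c["K"],np.array([c["k1"],0,0,0,0.]))[0][:,0]
def blobs(c,lo,hi,amin=30,box=None):
    h=cv2.cvtColor(c["color"],cv2.COLOR_RGB2HSV);m=cv2.inRange(h,np.array(lo),np.array(hi))
    if box: k=np.zeros_like(m);k[box[1]:box[3],box[0]:box[2]]=1;m=m*k
    cs=cv2.findContours(m,cv2.RETR_EXTERNAL,cv2.CHAIN_APPROX_NONE)[0]
    return [x[:,0] for x in sorted(cs,key=cv2.contourArea,reverse=True) if cv2.contourArea(x)>amin]
E
python3 - <<'E'
from h import *
s=cam("scene");d=cam("side")
for n,c,bc,bf,bw in [("scene",s,(255,188,280,215),(242,160,278,195),(255,180,315,255)),("side",d,(215,185,240,220),(272,198,325,225),(190,195,280,270))]:
    print(n)
    for x in blobs(c,(0,180,70),(6,255,255),10,bc)[:2]: 
        print(" crank",x.mean(0),x.min(0),x.max(0),"ctr@.242",plane(c,[x.mean(0)],.242).round(4), "bottom",x[x[:,1].argmax()],"top",x[x[:,1].argmin()])
    for x in blobs(c,(4,90,30),(13,230,200),30,bf)[:2]:
        m=cv2.moments(x.reshape(-1,1,2)); print(" fuller",m['m00'],cv2.minAreaRect(x),plane(c,[(m['m10']/m['m00'],m['m01']/m['m00'])],.034).round(4))
        b=cv2.boxPoints(cv2.minAreaRect(x.astype(np.float32)));print(plane(c,b,.034).round(3).tolist())
    for x in blobs(c,(60,60,10),(95,255,140),50,bw)[:2]:
        print(" green",len(x),cv2.boundingRect(x))
    # wheel: outer hull
    cv2.imwrite(f"pics/z_{n}.png",cv2.resize(c["color"][bw[1]-30:bw[3]+20,bw[0]-30:bw[2]+60,::-1],None,fx=5,fy=5)[:600,:800])
# guess hub from pixel on plane .2
print(plane(s,[(286,212)],.2),plane(d,[(236.5,230)],.2),tri(s,(286,212),d,(236.5,230)))
E
```

```text
scene
 crank [266.44444444 200.30555556] [263 194] [270 207] ctr@.242 [[ 0.5472 -0.0437  0.242 ]] bottom [264 207] top [264 194]
 fuller 255.0 ((260.9757080078125, 176.55191040039062), (14.209989547729492, 31.573726654052734), 43.53120040893555) [[ 0.4022 -0.2103  0.034 ]]
[[0.455, -0.232, 0.034], [0.323, -0.247, 0.034], [0.329, -0.188, 0.034], [0.459, -0.176, 0.034]]
side
 crank [227.03278689 200.19672131] [222 190] [232 213] ctr@.242 [[ 0.5495 -0.0484  0.242 ]] bottom [227 213] top [224 190]
 fuller 451.0 ((297.8190002441406, 211.3321075439453), (41.192378997802734, 14.380515098571777), 4.969740867614746) [[ 0.4036 -0.2094  0.034 ]]
[[0.455, -0.181, 0.034], [0.461, -0.233, 0.034], [0.341, -0.243, 0.034], [0.339, -0.19, 0.034]]
[[0.51724771 0.0092398  0.2       ]] [[ 0.51818513 -0.00087053  0.2       ]] (array([0.5178739 , 0.00770679, 0.20647568]), np.float64(0.007659594650246637))
```

View pics/z_scene.png

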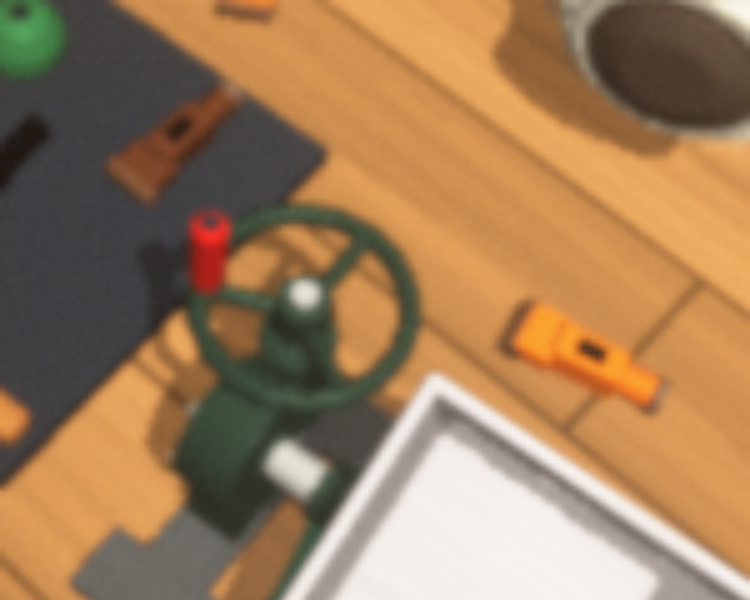

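View pics/z_side.png

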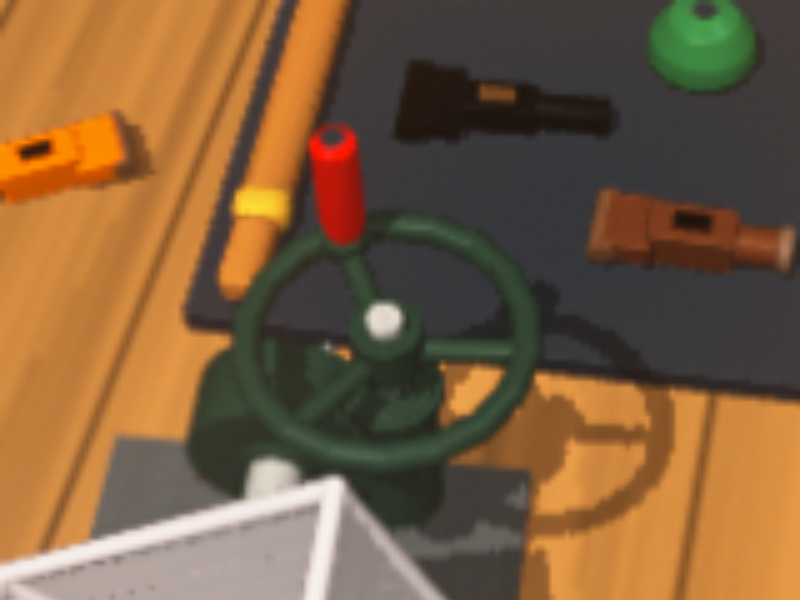

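The crops show the rim ellipse centred at about scene pixel (285.8,211.4) and side pixel (237.6,232.8). The crank's base is at the top or left of the rim.

```bash
python3 - <<'E'
from h import *
s=cam("scene");d=cam("side")
h1=plane(s,[(285.4,211)],.2);h2=plane(d,[(237.2,232.4)],.2)
print("hub",h1,h2,tri(s,(285.4,211),d,(237.2,232.4)))
# crank top centre: scene crop (211,217), side (334,136)
f=lambda o,x,y:(o[0]+(x-2)/5,o[1]+(y-2)/5)
a=f((225,150),211,218);b=f((160,165),334,136)
print("ctop",plane(s,[a],.274),plane(d,[b],.274),tri(s,a,d,b))
a=f((225,150),210,250);b=f((160,165),339,187)
print("cmid",tri(s,a,d,b))
# bin mouth corners in scene; fuller ends at z .034
for n,c,o,p in [("s",s,(225,150),[(130,182),(240,93),(180,128)]),("d",d,(160,165),[(600,224),(792,249),(693,221)])]:
    P=plane(c,[f(o,*q) for q in p],.034);P[2]=plane(c,[f(o,*p[2])],.048)[0];print(n,P.round(4).tolist())
E
```

```text
hub [[0.51595674 0.00569693 0.2       ]] [[0.51504683 0.00523474 0.2       ]] (array([0.51534717, 0.00508259, 0.19916753]), np.float64(0.0007365608507976741))
ctop [[ 0.54398224 -0.04645796  0.274     ]] [[ 0.54764128 -0.0460404   0.274     ]] (array([ 0.54629355, -0.04407804,  0.27766947]), np.float64(0.0018119588503467748))
cmid (array([ 0.54655305, -0.04339964,  0.24354061]), np.float64(0.0020857235726930105))
s [[0.4498, -0.2086, 0.034], [0.3347, -0.2055, 0.034], [0.3967, -0.209, 0.048]]
d [[0.4516, -0.2083, 0.034], [0.3403, -0.2114, 0.034], [0.3983, -0.2097, 0.048]]
```

```bash
python3 -m handwheel '[{"tz":-0.013,"az":-7.46,"jaw":1},{"tz":-0.013,"az":-7.46,"jaw":1},{"tz":-0.013,"az":-7.46,"jaw":1},{"tz":-0.013,"az":-7.46,"jaw":1},{"tz":-0.013,"az":-7.46,"jaw":1},{"tz":-0.013,"az":-7.46,"jaw":1},{"tz":-0.013,"az":-7.46,"jaw":1},{"tz":-0.013,"az":-7.46,"jaw":1},{"tz":-0.013,"az":-7.46,"jaw":1},{"tz":-0.013,"az":-7.46,"jaw":1}]' 60
```

```text
$[0]: bad value
```

```bash
python3 -m handwheel '[{"tx":0,"ty":0,"tz":-0.013,"ax":0,"ay":0,"az":-7.46,"jaw":1},{"tx":0,"ty":0,"tz":-0.013,"ax":0,"ay":0,"az":-7.46,"jaw":1},{"tx":0,"ty":0,"tz":-0.013,"ax":0,"ay":0,"az":-7.46,"jaw":1},{"tx":0,"ty":0,"tz":-0.013,"ax":0,"ay":0,"az":-7.46,"jaw":1},{"tx":0,"ty":0,"tz":-0.013,"ax":0,"ay":0,"az":-7.46,"jaw":1},{"tx":0,"ty":0,"tz":-0.013,"ax":0,"ay":0,"az":-7.46,"jaw":1},{"tx":0,"ty":0,"tz":-0.013,"ax":0,"ay":0,"az":-7.46,"jaw":1},{"tx":0,"ty":0,"tz":-0.013,"ax":0,"ay":0,"az":-7.46,"jaw":1},{"tx":0,"ty":0,"tz":-0.013,"ax":0,"ay":0,"az":-7.46,"jaw":1},{"tx":0,"ty":0,"tz":-0.013,"ax":0,"ay":0,"az":-7.46,"jaw":1}]' 60
```

```text
time: 1.6
ee_pos: [0.1461, -0.5302, 0.3617]
tcp_rot: [180.0, -0.0, 90.2]
wrist_force: [0.0, -0.3, 0.3]
opening: 0.0852
grasp_force: 0.0
```

```bash
python3 -m handwheel '[{"tx":0.044,"ty":0.036,"tz":0,"ax":0,"ay":0,"az":0,"jaw":1},{"tx":0.044,"ty":0.036,"tz":0,"ax":0,"ay":0,"az":0,"jaw":1},{"tx":0.044,"ty":0.036,"tz":0,"ax":0,"ay":0,"az":0,"jaw":1},{"tx":0.044,"ty":0.036,"tz":0,"ax":0,"ay":0,"az":0,"jaw":1},{"tx":0.044,"ty":0.036,"tz":0,"ax":0,"ay":0,"az":0,"jaw":1},{"tx":0.044,"ty":0.036,"tz":0,"ax":0,"ay":0,"az":0,"jaw":1},{"tx":0.044,"ty":0.036,"tz":0,"ax":0,"ay":0,"az":0,"jaw":1},{"tx":0.044,"ty":0.036,"tz":0,"ax":0,"ay":0,"az":0,"jaw":1},{"tx":0.044,"ty":0.036,"tz":0,"ax":0,"ay":0,"az":0,"jaw":1},{"tx":0.044,"ty":0.036,"tz":0,"ax":0,"ay":0,"az":0,"jaw":1}]'
python3 - <<'E'
from h import *
w=cam("wrist");s=cam("scene")
cv2.imwrite("pics/w1.png",w["color"][:,:,::-1])
print(telemetry.get_obs()["ee_pos"])
for x in blobs(w,(0,180,70),(6,255,255),100)[:2]:
    print(x.mean(0),cv2.minAreaRect(x),plane(w,[cv2.minAreaRect(x)[0]],.242))
print("bin corner scene",[plane(s,[(312,225.6)],z).round(3).tolist() for z in (.2,.22,.24)])
E
```

```text
time: 2.85
ee_pos: [0.507, -0.0885, 0.3614]
tcp_rot: [180.0, 0.0, 90.0]
wrist_force: [1.7, -0.7, 0.6]
opening: 0.0852
grasp_force: 0.0
[ 0.50846934 -0.08655735  0.35983289]
[296.26315789 141.68421053] ((296.5000305175781, 141.50003051757812), (29.698482513427734, 24.041629791259766), 45.0) [[ 0.55147915 -0.04302323  0.242     ]]
bin corner scene [[[0.498, 0.094, 0.2]], [[0.508, 0.098, 0.22]], [[0.518, 0.103, 0.24]]]
```

View pics/w1.png

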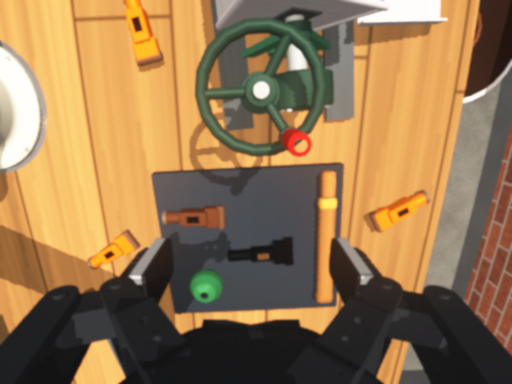

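The wrist view shows the crank ring at (297,143), the hub cap at (261,90) and the fuller at (195,217). The bin corner clears the crank circle.

```bash
python3 -m handwheel '[{"tx":0.011,"ty":0.0095,"tz":0,"ax":0,"ay":0,"az":0,"jaw":1},{"tx":0.011,"ty":0.0095,"tz":0,"ax":0,"ay":0,"az":0,"jaw":1},{"tx":0.011,"ty":0.0095,"tz":0,"ax":0,"ay":0,"az":0,"jaw":1},{"tx":0.011,"ty":0.0095,"tz":0,"ax":0,"ay":0,"az":0,"jaw":1},{"tx":0,"ty":0,"tz":0,"ax":0,"ay":0,"az":0,"jaw":1},{"tx":0,"ty":0,"tz":0.026,"ax":0,"ay":0,"az":0,"jaw":1},{"tx":0,"ty":0,"tz":0.026,"ax":0,"ay":0,"az":0,"jaw":1},{"tx":0,"ty":0,"tz":0.026,"ax":0,"ay":0,"az":0,"jaw":1},{"tx":0,"ty":0,"tz":0.026,"ax":0,"ay":0,"az":0,"jaw":1},{"tx":0,"ty":0,"tz":0.026,"ax":0,"ay":0,"az":0,"jaw":1}]'
python3 -c "
from h import *
w=cam('wrist');o=telemetry.get_obs();print(o['ee_pos'],o['wrist_force'])
for x in blobs(w,(0,150,60),(6,255,255),100)[:3]: print(cv2.boundingRect(x),plane(w,[x.mean(0)],.27))
"
```

```text
time: 4.2
ee_pos: [0.5438, -0.0466, 0.2306]
tcp_rot: [180.0, 0.0, 90.0]
wrist_force: [0.3, 0.3, -0.5]
opening: 0.0853
grasp_force: 0.0
[ 0.54295913 -0.04652631  0.22705482] [ 1.48302871  0.21658173 -1.58887656]
(239, 210, 48, 86) [[ 0.5485772  -0.03191711  0.27      ]]
```

```bash
python3 -c "
from h import *
w=cam('wrist')
x=blobs(w,(0,150,60),(6,255,255),100)[0]; b=x[x[:,1]>x[:,1].max()-25]
print(b[:,0].min(),b[:,0].max(),b[:,1].max()); P=plane(w,[((b[:,0].min()+b[:,0].max())/2,b[:,1].max())],.274)
print('top far edge',P,'centre y',P[0,1]+.011)
"
```

```text
241 288 301
top far edge [[ 0.54936599 -0.05017478  0.274     ]] centre y -0.03917477842871803
```

```bash
python3 -m handwheel '[{"tx":0.005,"ty":0.005,"tz":0,"ax":0,"ay":0,"az":0,"jaw":1},{"tx":0,"ty":0,"tz":0,"ax":0,"ay":0,"az":0,"jaw":0},{"tx":0,"ty":0,"tz":0,"ax":0,"ay":0,"az":0,"jaw":-1},{"tx":0,"ty":0,"tz":0,"ax":0,"ay":0,"az":0,"jaw":-1},{"tx":0,"ty":0,"tz":0,"ax":0,"ay":0,"az":0,"jaw":-1},{"tx":0,"ty":0,"tz":0,"ax":0,"ay":0,"az":0,"jaw":-1},{"tx":0,"ty":0,"tz":0,"ax":0,"ay":0,"az":0,"jaw":-1},{"tx":0,"ty":0,"tz":0,"ax":0,"ay":0,"az":0,"jaw":-1},{"tx":0,"ty":0,"tz":0,"ax":0,"ay":0,"az":0,"jaw":-1},{"tx":0,"ty":0,"tz":0,"ax":0,"ay":0,"az":0,"jaw":-1}]' 50
python3 -c "
from h import *
o=telemetry.get_obs();print(o['ee_pos'],o['wrist_force'],o['opening'],o['grasp_force'])"
```

```text
time: 5.55
ee_pos: [0.5491, -0.0413, 0.2316]
tcp_rot: [180.0, 0.0, 90.0]
wrist_force: [1.3, -0.7, 5.6]
opening: 0.0208
grasp_force: 49.2
[ 0.54914574 -0.04126668  0.23162584] [ 1.25104728 -0.73517877  5.58539922] 0.02076480835848789 49.190111223142594
```

```bash
python3 - <<'E'
from h import *
s=cam("scene");d=cam("side")
P,e=tri(s,(311.6,225.3),d,(226.8,260.8));print("rear corner",P,e)
for t in (20,25,30,35,40): print(t,.115+.105*np.sin(np.radians(t))+.07*np.cos(np.radians(t)), "turns",t*20/360)
c=np.array([.5155,.0053]);p0=np.array(telemetry.get_obs()["ee_pos"][:2]);f0=np.degrees(np.arctan2(*(p0-c)[::-1]));print(f0)
def pts(f): f=np.radians(f);return c+.058*np.c_[np.cos(f),np.sin(f)]
f=f0-15*np.arange(0,31);D=np.diff(pts(f),axis=0)
for k in range(30): print(k,round(f[k+1],1),"tx %.4f ty %.4f"%(D[k,1],D[k,0]))
E
```

```text
rear corner [0.51236362 0.09857863 0.22979604] 0.0009985851767760634
20 0.2166905985042088 turns 1.1111111111111112
25 0.22281646257533894 turns 1.3888888888888888
30 0.2281217782649107 turns 1.6666666666666667
35 0.23256616891708928 turns 1.9444444444444444
40 0.2361158100354151 turns 2.2222222222222223
-54.1565610661174
0 -69.2 tx -0.0072 ty -0.0133
1 -84.2 tx -0.0035 ty -0.0147
2 -99.2 tx 0.0004 ty -0.0151
3 -114.2 tx 0.0043 ty -0.0145
4 -129.2 tx 0.0079 ty -0.0129
5 -144.2 tx 0.0110 ty -0.0104
6 -159.2 tx 0.0133 ty -0.0072
7 -174.2 tx 0.0147 ty -0.0035
8 -189.2 tx 0.0151 ty 0.0004
9 -204.2 tx 0.0145 ty 0.0043
10 -219.2 tx 0.0129 ty 0.0079
11 -234.2 tx 0.0104 ty 0.0110
12 -249.2 tx 0.0072 ty 0.0133
13 -264.2 tx 0.0035 ty 0.0147
14 -279.2 tx -0.0004 ty 0.0151
15 -294.2 tx -0.0043 ty 0.0145
16 -309.2 tx -0.0079 ty 0.0129
17 -324.2 tx -0.0110 ty 0.0104
18 -339.2 tx -0.0133 ty 0.0072
19 -354.2 tx -0.0147 ty 0.0035
20 -369.2 tx -0.0151 ty -0.0004
21 -384.2 tx -0.0145 ty -0.0043
22 -399.2 tx -0.0129 ty -0.0079
23 -414.2 tx -0.0104 ty -0.0110
24 -429.2 tx -0.0072 ty -0.0133
25 -444.2 tx -0.0035 ty -0.0147
26 -459.2 tx 0.0004 ty -0.0151
27 -474.2 tx 0.0043 ty -0.0145
28 -489.2 tx 0.0079 ty -0.0129
29 -504.2 tx 0.0110 ty -0.0104
```

```bash
python3 -m handwheel '[{"tx":-0.0072,"ty":-0.0133,"tz":0,"ax":0,"ay":0,"az":0,"jaw":-1},{"tx":-0.0035,"ty":-0.0147,"tz":0,"ax":0,"ay":0,"az":0,"jaw":-1},{"tx":0.0004,"ty":-0.0151,"tz":0,"ax":0,"ay":0,"az":0,"jaw":-1},{"tx":0.0043,"ty":-0.0145,"tz":0,"ax":0,"ay":0,"az":0,"jaw":-1},{"tx":0.0079,"ty":-0.0129,"tz":0,"ax":0,"ay":0,"az":0,"jaw":-1},{"tx":0.0110,"ty":-0.0104,"tz":0,"ax":0,"ay":0,"az":0,"jaw":-1},{"tx":0.0133,"ty":-0.0072,"tz":0,"ax":0,"ay":0,"az":0,"jaw":-1},{"tx":0.0147,"ty":-0.0035,"tz":0,"ax":0,"ay":0,"az":0,"jaw":-1},{"tx":0.0151,"ty":0.0004,"tz":0,"ax":0,"ay":0,"az":0,"jaw":-1},{"tx":0.0145,"ty":0.0043,"tz":0,"ax":0,"ay":0,"az":0,"jaw":-1}]'
```

```text
time: 6.9
ee_pos: [0.4633, 0.0288, 0.2316]
tcp_rot: [179.8, 0.1, 90.0]
wrist_force: [10.2, -8.7, 1.1]
opening: 0.0206
grasp_force: 50.3
```

```bash
python3 -m handwheel '[{"tx":0.0129,"ty":0.0079,"tz":0,"ax":0,"ay":0,"az":0,"jaw":-1},{"tx":0.0104,"ty":0.0110,"tz":0,"ax":0,"ay":0,"az":0,"jaw":-1},{"tx":0.0072,"ty":0.0133,"tz":0,"ax":0,"ay":0,"az":0,"jaw":-1},{"tx":0.0035,"ty":0.0147,"tz":0,"ax":0,"ay":0,"az":0,"jaw":-1},{"tx":-0.0004,"ty":0.0151,"tz":0,"ax":0,"ay":0,"az":0,"jaw":-1},{"tx":-0.0043,"ty":0.0145,"tz":0,"ax":0,"ay":0,"az":0,"jaw":-1},{"tx":-0.0079,"ty":0.0129,"tz":0,"ax":0,"ay":0,"az":0,"jaw":-1},{"tx":-0.0110,"ty":0.0104,"tz":0,"ax":0,"ay":0,"az":0,"jaw":-1},{"tx":-0.0133,"ty":0.0072,"tz":0,"ax":0,"ay":0,"az":0,"jaw":-1},{"tx":-0.0147,"ty":0.0035,"tz":0,"ax":0,"ay":0,"az":0,"jaw":-1}]'
python3 - <<'E'
from h import *
s=cam("scene");d=cam("side")
for n,c,b in (("s",s,(220,170,400,380)),("d",d,(60,170,290,384))):
    cv2.imwrite(f"pics/b_{n}.png",cv2.resize(c["color"][b[1]:b[3],b[0]:b[2],::-1],None,fx=2.7,fy=2.7))
E
```

```text
time: 8.15
ee_pos: [0.575, 0.0128, 0.2317]
tcp_rot: [179.7, -0.2, 90.1]
wrist_force: [6.2, 5.2, 5.5]
opening: 0.0209
grasp_force: 50.8
```

View pics/b_s.png

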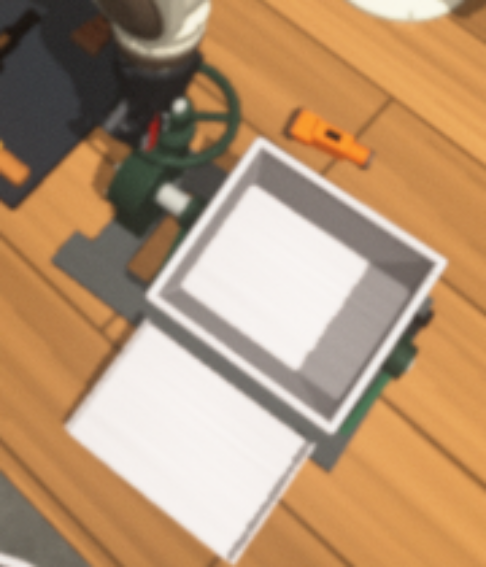

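The crop shows the wheel partly cranked and the bin less tipped. The rear rim corner is at crop (262,140) and the near front rim corner is at (150,297).

```bash
python3 - <<'E'
from h import *
s=cam("scene")
p,d=rays(s,[(220+262/2.7,170+142/2.7),(220+150/2.7,170+297/2.7)])
for y in (.095,.0986,.102):
    P=p+d*((y-p[1])/d[:,1:2]); v=P[1]-P[0]; print(P.round(3).tolist(),np.hypot(v[0],v[2]),"tilt",np.degrees(np.arctan2(-v[2],v[0])))
E
```

```text
[[0.473, 0.095, 0.186], [0.644, 0.095, 0.027]] 0.23329258051942087 tilt 42.85079511137829
[[0.481, 0.099, 0.202], [0.65, 0.099, 0.046]] 0.2292626325808677 tilt 42.85079511137834
[[0.489, 0.102, 0.218], [0.654, 0.102, 0.064]] 0.22545657063890098 tilt 42.850795111378325
```

The near-corner estimate is unreliable because it assumes zero stand yaw. At least 1.3 turns (468°) are guaranteed and I've done 300°, so 150° more is safe.

```bash
python3 -m handwheel '[{"tx":-0.0151,"ty":-0.0004,"tz":0,"ax":0,"ay":0,"az":0,"jaw":-1},{"tx":-0.0145,"ty":-0.0043,"tz":0,"ax":0,"ay":0,"az":0,"jaw":-1},{"tx":-0.0129,"ty":-0.0079,"tz":0,"ax":0,"ay":0,"az":0,"jaw":-1},{"tx":-0.0104,"ty":-0.0110,"tz":0,"ax":0,"ay":0,"az":0,"jaw":-1},{"tx":-0.0072,"ty":-0.0133,"tz":0,"ax":0,"ay":0,"az":0,"jaw":-1},{"tx":-0.0035,"ty":-0.0147,"tz":0,"ax":0,"ay":0,"az":0,"jaw":-1},{"tx":0.0004,"ty":-0.0151,"tz":0,"ax":0,"ay":0,"az":0,"jaw":-1},{"tx":0.0043,"ty":-0.0145,"tz":0,"ax":0,"ay":0,"az":0,"jaw":-1},{"tx":0.0079,"ty":-0.0129,"tz":0,"ax":0,"ay":0,"az":0,"jaw":-1},{"tx":0.0110,"ty":-0.0104,"tz":0,"ax":0,"ay":0,"az":0,"jaw":-1}]'
python3 - <<'E'
from h import *
import numpy as np
o=telemetry.get_obs();print(o["ee_pos"],o["wrist_force"])
c=np.array([.5155,.0053]);f0=-144.2
for st,n in ((8,24),):
    f=np.radians(f0-st*np.arange(n+1));D=np.diff(c+.058*np.c_[np.cos(f),np.sin(f)],axis=0)
    for k in range(n): print(k,round(f0-st*(k+1),1),"tx %.4f ty %.4f"%(D[k,1],D[k,0]))
E
```

```text
time: 9.55
ee_pos: [0.4702, -0.0271, 0.2317]
tcp_rot: [179.7, -0.1, 90.0]
wrist_force: [19.4, 7.7, -0.1]
opening: 0.0208
grasp_force: 50.4
[ 0.4701666  -0.02706851  0.23165805] [19.40057691  7.72232199 -0.10866269]
0 -152.2 tx 0.0069 ty -0.0043
1 -160.2 tx 0.0074 ty -0.0033
2 -168.2 tx 0.0078 ty -0.0022
3 -176.2 tx 0.0080 ty -0.0011
4 -184.2 tx 0.0081 ty 0.0000
5 -192.2 tx 0.0080 ty 0.0012
6 -200.2 tx 0.0078 ty 0.0023
7 -208.2 tx 0.0074 ty 0.0033
8 -216.2 tx 0.0068 ty 0.0043
9 -224.2 tx 0.0062 ty 0.0052
10 -232.2 tx 0.0054 ty 0.0060
11 -240.2 tx 0.0045 ty 0.0067
12 -248.2 tx 0.0035 ty 0.0073
13 -256.2 tx 0.0025 ty 0.0077
14 -264.2 tx 0.0014 ty 0.0080
15 -272.2 tx 0.0003 ty 0.0081
16 -280.2 tx -0.0009 ty 0.0080
17 -288.2 tx -0.0020 ty 0.0078
18 -296.2 tx -0.0031 ty 0.0075
19 -304.2 tx -0.0041 ty 0.0070
20 -312.2 tx -0.0050 ty 0.0064
21 -320.2 tx -0.0058 ty 0.0056
22 -328.2 tx -0.0066 ty 0.0047
23 -336.2 tx -0.0072 ty 0.0038
```

View pics/b_d.png

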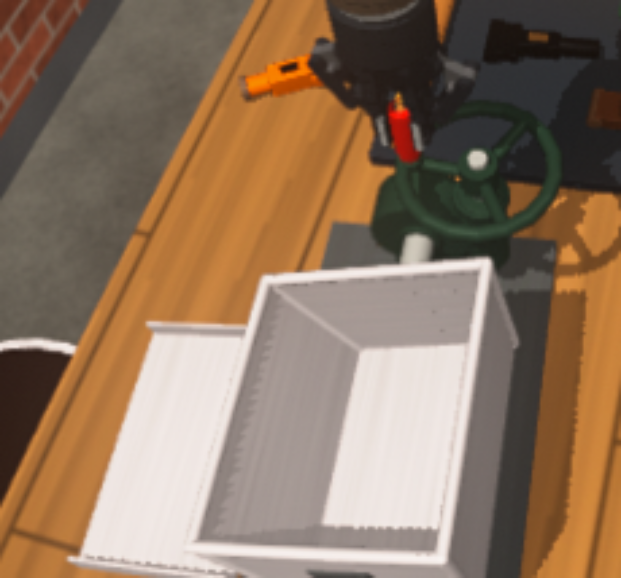

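The crop shows the rim corners: rear near (490,263), front near (264,281), front far (192,548) and rear far (448,558).

```bash
python3 - <<'E'
from h import *
s=cam("scene");d=cam("side")
S=dict(rn=(261,141),fn=(150,297),rf=(444,263),ff=(333,431));D=dict(rn=(490,263),fn=(264,281),rf=(448,558),ff=(192,548))
Q={}
for k in S:
    Q[k],e=tri(s,(220+(S[k][0]-1)/2.7,170+(S[k][1]-1)/2.7),d,(60+(D[k][0]-1)/2.7,170+(D[k][1]-1)/2.7));print(k,Q[k].round(4),round(e,4))
for a,b in (("rn","fn"),("rf","ff")):
    v=Q[b]-Q[a];print(np.linalg.norm(v),np.degrees(np.arctan2(-v[2],np.hypot(*v[:2]))))
v=Q["rf"]-Q["rn"];w=Q["ff"]-Q["fn"];print("yaw",[np.degrees(np.arctan2(-u[0],u[1])) for u in (v,w)],np.linalg.norm(v),np.linalg.norm(w))
print("mouth ctr",sum(Q.values())/4)
E
```

```text
rn [0.4842 0.0963 0.2095] 0.0019
fn [0.6772 0.1164 0.1471] 0.0004
rf [0.4607 0.3176 0.207 ] 0.0046
ff [0.6523 0.3383 0.1468] 0.0032
0.20381838108207775 17.832982856291476
0.20194158604912982 17.3388418889294
yaw [np.float64(6.064940249451188), np.float64(6.388346562359975)] 0.22262253325512582 0.22326626930224985
mouth ctr [0.56859563 0.21712595 0.17762414]
```

About 200° remains (±25°). I'll do 120° more quickly, then slow down.

```bash
python3 - <<'E'
import numpy as np
for f0,st,n in ((-144.3,12,10),(-264.3,4,40)):
    f=np.radians(f0-st*np.arange(n+1));D=np.diff(.0575*np.c_[np.cos(f),np.sin(f)],axis=0)
    for k in range(n): print(round(f0-st*(k+1),1),"tx %.4f ty %.4f"%(D[k,1],D[k,0]))
E
```

```text
-156.3 tx 0.0104 ty -0.0060
-168.3 tx 0.0115 ty -0.0037
-180.3 tx 0.0120 ty -0.0012
-192.3 tx 0.0119 ty 0.0013
-204.3 tx 0.0114 ty 0.0038
-216.3 tx 0.0104 ty 0.0061
-228.3 tx 0.0089 ty 0.0081
-240.3 tx 0.0070 ty 0.0098
-252.3 tx 0.0048 ty 0.0110
-264.3 tx 0.0024 ty 0.0118
-268.3 tx 0.0003 ty 0.0040
-272.3 tx -0.0000 ty 0.0040
-276.3 tx -0.0003 ty 0.0040
-280.3 tx -0.0006 ty 0.0040
-284.3 tx -0.0009 ty 0.0039
-288.3 tx -0.0011 ty 0.0039
-292.3 tx -0.0014 ty 0.0038
-296.3 tx -0.0017 ty 0.0037
-300.3 tx -0.0019 ty 0.0035
-304.3 tx -0.0021 ty 0.0034
-308.3 tx -0.0024 ty 0.0032
-312.3 tx -0.0026 ty 0.0031
-316.3 tx -0.0028 ty 0.0029
-320.3 tx -0.0030 ty 0.0027
-324.3 tx -0.0032 ty 0.0025
-328.3 tx -0.0033 ty 0.0022
-332.3 tx -0.0035 ty 0.0020
-336.3 tx -0.0036 ty 0.0017
-340.3 tx -0.0037 ty 0.0015
-344.3 tx -0.0038 ty 0.0012
-348.3 tx -0.0039 ty 0.0010
-352.3 tx -0.0040 ty 0.0007
-356.3 tx -0.0040 ty 0.0004
-360.3 tx -0.0040 ty 0.0001
-364.3 tx -0.0040 ty -0.0002
-368.3 tx -0.0040 ty -0.0004
-372.3 tx -0.0039 ty -0.0007
-376.3 tx -0.0039 ty -0.0010
-380.3 tx -0.0038 ty -0.0013
-384.3 tx -0.0037 ty -0.0015
-388.3 tx -0.0036 ty -0.0018
-392.3 tx -0.0035 ty -0.0020
-396.3 tx -0.0033 ty -0.0023
-400.3 tx -0.0031 ty -0.0025
-404.3 tx -0.0030 ty -0.0027
-408.3 tx -0.0028 ty -0.0029
-412.3 tx -0.0026 ty -0.0031
-416.3 tx -0.0023 ty -0.0033
-420.3 tx -0.0021 ty -0.0034
-424.3 tx -0.0019 ty -0.0036
```

```bash
python3 -m handwheel '[{"tx":0.011,"ty":-0.005,"tz":0,"ax":0,"ay":0,"az":0,"jaw":-1},{"tx":0.0115,"ty":-0.0037,"tz":0,"ax":0,"ay":0,"az":0,"jaw":-1},{"tx":0.0120,"ty":-0.0012,"tz":0,"ax":0,"ay":0,"az":0,"jaw":-1},{"tx":0.0119,"ty":0.0013,"tz":0,"ax":0,"ay":0,"az":0,"jaw":-1},{"tx":0.0114,"ty":0.0038,"tz":0,"ax":0,"ay":0,"az":0,"jaw":-1},{"tx":0.0104,"ty":0.0061,"tz":0,"ax":0,"ay":0,"az":0,"jaw":-1},{"tx":0.0089,"ty":0.0081,"tz":0,"ax":0,"ay":0,"az":0,"jaw":-1},{"tx":0.0070,"ty":0.0098,"tz":0,"ax":0,"ay":0,"az":0,"jaw":-1},{"tx":0.0048,"ty":0.0110,"tz":0,"ax":0,"ay":0,"az":0,"jaw":-1},{"tx":0.0024,"ty":0.0118,"tz":0,"ax":0,"ay":0,"az":0,"jaw":-1}]'
```

```text
time: 10.9
ee_pos: [0.5096, 0.0647, 0.2316]
tcp_rot: [-179.9, -0.2, 90.1]
wrist_force: [-5.0, 5.2, 8.2]
opening: 0.0207
grasp_force: 52.1
```

```bash
python3 -m handwheel '[{"tx":0.0003,"ty":0.004,"tz":0,"ax":0,"ay":0,"az":0,"jaw":-1},{"tx":0,"ty":0.004,"tz":0,"ax":0,"ay":0,"az":0,"jaw":-1},{"tx":-0.0003,"ty":0.004,"tz":0,"ax":0,"ay":0,"az":0,"jaw":-1},{"tx":-0.0006,"ty":0.004,"tz":0,"ax":0,"ay":0,"az":0,"jaw":-1},{"tx":-0.0009,"ty":0.0039,"tz":0,"ax":0,"ay":0,"az":0,"jaw":-1},{"tx":-0.0011,"ty":0.0039,"tz":0,"ax":0,"ay":0,"az":0,"jaw":-1},{"tx":-0.0014,"ty":0.0038,"tz":0,"ax":0,"ay":0,"az":0,"jaw":-1},{"tx":-0.0017,"ty":0.0037,"tz":0,"ax":0,"ay":0,"az":0,"jaw":-1},{"tx":-0.0019,"ty":0.0035,"tz":0,"ax":0,"ay":0,"az":0,"jaw":-1},{"tx":-0.0021,"ty":0.0034,"tz":0,"ax":0,"ay":0,"az":0,"jaw":-1}]'
```

```text
time: 12.15
ee_pos: [0.5491, 0.0556, 0.2317]
tcp_rot: [179.9, -0.3, 90.1]
wrist_force: [2.6, 11.1, 5.1]
opening: 0.0205
grasp_force: 51.7
```

```bash
python3 -m handwheel '[{"tx":-0.0024,"ty":0.0032,"tz":0,"ax":0,"ay":0,"az":0,"jaw":-1},{"tx":-0.0026,"ty":0.0031,"tz":0,"ax":0,"ay":0,"az":0,"jaw":-1},{"tx":-0.0028,"ty":0.0029,"tz":0,"ax":0,"ay":0,"az":0,"jaw":-1},{"tx":-0.003,"ty":0.0027,"tz":0,"ax":0,"ay":0,"az":0,"jaw":-1},{"tx":-0.0032,"ty":0.0025,"tz":0,"ax":0,"ay":0,"az":0,"jaw":-1},{"tx":0,"ty":0,"tz":0,"ax":0,"ay":0,"az":0,"jaw":-1},{"tx":0,"ty":0,"tz":0,"ax":0,"ay":0,"az":0,"jaw":-1},{"tx":0,"ty":0,"tz":0,"ax":0,"ay":0,"az":0,"jaw":-1},{"tx":0,"ty":0,"tz":0,"ax":0,"ay":0,"az":0,"jaw":-1},{"tx":0,"ty":0,"tz":0,"ax":0,"ay":0,"az":0,"jaw":-1}]'
```

```text
time: 13.4
ee_pos: [0.5644, 0.0409, 0.2317]
tcp_rot: [179.8, -0.2, 90.1]
wrist_force: [8.6, 7.5, 2.9]
opening: 0.0207
grasp_force: 51.6
```

```bash
python3 -m handwheel '[{"tx":-0.0033,"ty":0.0020,"tz":0,"ax":0,"ay":0,"az":0,"jaw":-1},{"tx":-0.0035,"ty":0.0018,"tz":0,"ax":0,"ay":0,"az":0,"jaw":-1},{"tx":-0.0036,"ty":0.0015,"tz":0,"ax":0,"ay":0,"az":0,"jaw":-1},{"tx":-0.0037,"ty":0.0013,"tz":0,"ax":0,"ay":0,"az":0,"jaw":-1},{"tx":-0.0038,"ty":0.0010,"tz":0,"ax":0,"ay":0,"az":0,"jaw":-1},{"tx":0,"ty":0,"tz":0,"ax":0,"ay":0,"az":0,"jaw":-1},{"tx":0,"ty":0,"tz":0,"ax":0,"ay":0,"az":0,"jaw":-1},{"tx":0,"ty":0,"tz":0,"ax":0,"ay":0,"az":0,"jaw":-1},{"tx":0,"ty":0,"tz":0,"ax":0,"ay":0,"az":0,"jaw":-1},{"tx":0,"ty":0,"tz":0,"ax":0,"ay":0,"az":0,"jaw":-1}]'
```

```text
time: 14.65
ee_pos: [0.5731, 0.0226, 0.2317]
tcp_rot: [179.7, -0.1, 90.1]
wrist_force: [14.0, 5.9, 2.1]
opening: 0.0204
grasp_force: 51.5
```

```bash
python3 -m handwheel '[{"tx":-0.0039,"ty":0.0020,"tz":0,"ax":0,"ay":0,"az":0,"jaw":-1},{"tx":-0.0040,"ty":0.0007,"tz":0,"ax":0,"ay":0,"az":0,"jaw":-1},{"tx":-0.0040,"ty":0.0004,"tz":0,"ax":0,"ay":0,"az":0,"jaw":-1},{"tx":-0.0040,"ty":0.0001,"tz":0,"ax":0,"ay":0,"az":0,"jaw":-1},{"tx":-0.0040,"ty":-0.0002,"tz":0,"ax":0,"ay":0,"az":0,"jaw":-1},{"tx":0,"ty":0,"tz":0,"ax":0,"ay":0,"az":0,"jaw":-1},{"tx":0,"ty":0,"tz":0,"ax":0,"ay":0,"az":0,"jaw":-1},{"tx":0,"ty":0,"tz":0,"ax":0,"ay":0,"az":0,"jaw":-1},{"tx":0,"ty":0,"tz":0,"ax":0,"ay":0,"az":0,"jaw":-1},{"tx":0,"ty":0,"tz":0,"ax":0,"ay":0,"az":0,"jaw":-1}]'
```

```text
time: 15.9
ee_pos: [0.5749, 0.0121, 0.2317]
tcp_rot: [179.8, -1.1, 90.5]
wrist_force: [7.8, 55.4, 3.0]
opening: 0.0205
grasp_force: 51.5
```

Hard stop felt: the force jumped to 55 N tangentially with the wheel at about 6° in world angle. I'll relax the push first and read the pose.

```bash
python3 -m handwheel '[{"tx":0.004,"ty":0,"tz":0,"ax":0,"ay":0,"az":0,"jaw":-1},{"tx":0.004,"ty":0,"tz":0,"ax":0,"ay":0,"az":0,"jaw":-1},{"tx":0,"ty":0,"tz":0,"ax":0,"ay":0,"az":0,"jaw":-1},{"tx":0,"ty":0,"tz":0,"ax":0,"ay":0,"az":0,"jaw":-1},{"tx":0,"ty":0,"tz":0,"ax":0,"ay":0,"az":0,"jaw":-1},{"tx":0,"ty":0,"tz":0,"ax":0,"ay":0,"az":0,"jaw":-1},{"tx":0,"ty":0,"tz":0,"ax":0,"ay":0,"az":0,"jaw":-1},{"tx":0,"ty":0,"tz":0,"ax":0,"ay":0,"az":0,"jaw":-1},{"tx":0,"ty":0,"tz":0,"ax":0,"ay":0,"az":0,"jaw":-1},{"tx":0,"ty":0,"tz":0,"ax":0,"ay":0,"az":0,"jaw":-1}]'
python3 - <<'E'
from h import *
o=telemetry.get_obs();print(o["ee_pos"],o["wrist_force"])
P=np.array([(.5491,-.0413),(.4633,.0288),(.575,.0128),(.4702,-.0271),(.5096,.0647),(.5491,.0556),(.5644,.0409),(.5731,.0226)])
A=np.c_[2*P,np.ones(8)];x=np.linalg.lstsq(A,(P**2).sum(1),rcond=None)[0];c=x[:2];r=np.sqrt(x[2]+c@c);print(c,r,np.hypot(*(P-c).T))
p=np.array(o["ee_pos"][:2]);f0=np.degrees(np.arctan2(*(p-c)[::-1]));print(f0)
f=np.radians(f0+10*np.arange(11));D=np.diff(.058*np.c_[np.cos(f),np.sin(f)],axis=0)
for k in range(10): print("tx %.4f ty %.4f"%(D[k,1],D[k,0]))
w=cam("wrist");s=cam("scene");cv2.imwrite("pics/s_stop.png",s["color"][:,:,::-1]);cv2.imwrite("pics/w_stop.png",w["color"][:,:,::-1])
for x in blobs(w,(0,150,60),(6,255,255),100)[:3]: print(cv2.boundingRect(x))
E
```

```text
time: 17.15
ee_pos: [0.575, 0.0129, 0.2317]
tcp_rot: [179.8, -0.4, 90.2]
wrist_force: [7.8, 16.4, 4.3]
opening: 0.0204
grasp_force: 51.6
[0.57495765 0.01285437 0.23170102] [ 7.81419689 16.41766061  4.2612788 ]
[0.51715158 0.00713022] 0.05806696855591464 [0.05801886 0.05804801 0.05812561 0.05810472 0.05806295 0.05805188
 0.05807591 0.05804774]
5.655182292091523
tx 0.0099 ty -0.0019
tx 0.0095 ty -0.0036
tx 0.0087 ty -0.0052
tx 0.0077 ty -0.0066
tx 0.0064 ty -0.0078
tx 0.0050 ty -0.0088
tx 0.0033 ty -0.0095
tx 0.0016 ty -0.0100
tx -0.0001 ty -0.0101
tx -0.0019 ty -0.0099
(228, 216, 47, 88)
```

```bash
python3 -m handwheel '[{"tx":0.0125,"ty":-0.0009,"tz":0,"ax":0,"ay":0,"az":0,"jaw":-1},{"tx":0.0095,"ty":-0.0036,"tz":0,"ax":0,"ay":0,"az":0,"jaw":-1},{"tx":0.0087,"ty":-0.0052,"tz":0,"ax":0,"ay":0,"az":0,"jaw":-1},{"tx":0.0077,"ty":-0.0066,"tz":0,"ax":0,"ay":0,"az":0,"jaw":-1},{"tx":0.0064,"ty":-0.0078,"tz":0,"ax":0,"ay":0,"az":0,"jaw":-1},{"tx":0.005,"ty":-0.0088,"tz":0,"ax":0,"ay":0,"az":0,"jaw":-1},{"tx":0.0033,"ty":-0.0095,"tz":0,"ax":0,"ay":0,"az":0,"jaw":-1},{"tx":0.0016,"ty":-0.01,"tz":0,"ax":0,"ay":0,"az":0,"jaw":-1},{"tx":-0.0001,"ty":-0.0101,"tz":0,"ax":0,"ay":0,"az":0,"jaw":-1},{"tx":0,"ty":0,"tz":0,"ax":0,"ay":0,"az":0,"jaw":-1}]'
python3 -c "
from h import *
o=telemetry.get_obs();v=np.array(o['ee_pos'])[:2]-[.51715,.00713];print(o['ee_pos'],o['wrist_force'],np.hypot(*v),np.degrees(np.arctan2(v[1],v[0])))"
```

```text
time: 18.5
ee_pos: [0.5103, 0.0648, 0.2316]
tcp_rot: [-180.0, -0.1, 90.0]
wrist_force: [-4.4, 3.6, 6.8]
opening: 0.0205
grasp_force: 52.2
[0.51031874 0.06475137 0.23161971] [-4.37056932  3.59846969  6.83826289] 0.05802489656523435 96.76110411256494
```

```bash
python3 -m handwheel '[{"tx":0,"ty":0,"tz":0,"ax":0,"ay":0,"az":0,"jaw":0},{"tx":0,"ty":0,"tz":0,"ax":0,"ay":0,"az":0,"jaw":0.3},{"tx":0,"ty":0,"tz":0,"ax":0,"ay":0,"az":0,"jaw":0.3},{"tx":0,"ty":0,"tz":0,"ax":0,"ay":0,"az":0,"jaw":0.3},{"tx":0,"ty":0,"tz":-0.01,"ax":0,"ay":0,"az":0,"jaw":0.3},{"tx":0,"ty":0,"tz":-0.03,"ax":0,"ay":0,"az":0,"jaw":0.3},{"tx":0,"ty":0,"tz":-0.03,"ax":0,"ay":0,"az":0,"jaw":0.3},{"tx":0,"ty":0,"tz":-0.03,"ax":0,"ay":0,"az":0,"jaw":0.3},{"tx":0,"ty":0,"tz":-0.03,"ax":0,"ay":0,"az":0,"jaw":0.3},{"tx":0,"ty":0,"tz":0,"ax":0,"ay":0,"az":0,"jaw":0.3}]'
python3 -c "
from h import *
o=telemetry.get_obs();print(o['ee_pos'],o['wrist_force'])
w=cam('wrist')
for x in blobs(w,(0,150,60),(6,255,255),100)[:3]: print(cv2.boundingRect(x),plane(w,[x.mean(0)],.27))
"
```

```text
time: 19.75
ee_pos: [0.5113, 0.0641, 0.364]
tcp_rot: [179.8, -0.0, 90.0]
wrist_force: [0.1, 0.2, -0.3]
opening: 0.0556
grasp_force: 0.0
[0.51128312 0.0641093  0.36399836] [ 0.0700175   0.22423409 -0.26743109]
(238, 172, 24, 35) [[0.51065462 0.06886687 0.27      ]]
```

```bash
python3 -m handwheel '[{"tx":-0.0273,"ty":-0.0114,"tz":0,"ax":0,"ay":0,"az":0,"jaw":0.3},{"tx":-0.0273,"ty":-0.0114,"tz":0,"ax":0,"ay":0,"az":0,"jaw":0.3},{"tx":-0.0273,"ty":-0.0114,"tz":0,"ax":0,"ay":0,"az":0,"jaw":0.3},{"tx":-0.0273,"ty":-0.0114,"tz":0,"ax":0,"ay":0,"az":0,"jaw":0.3},{"tx":-0.0273,"ty":-0.0114,"tz":0,"ax":0,"ay":0,"az":0,"jaw":0.3},{"tx":-0.0273,"ty":-0.0114,"tz":0,"ax":0,"ay":0,"az":0,"jaw":0.3},{"tx":-0.0273,"ty":-0.0114,"tz":0,"ax":0,"ay":0,"az":0,"jaw":0.3},{"tx":-0.0273,"ty":-0.0114,"tz":0,"ax":0,"ay":0,"az":0,"jaw":0.3},{"tx":-0.0273,"ty":-0.0114,"tz":0,"ax":0,"ay":0,"az":0,"jaw":0.3},{"tx":-0.0273,"ty":-0.0114,"tz":0,"ax":0,"ay":0,"az":0,"jaw":0.3}]'
python3 -c "
from h import *
o=telemetry.get_obs();print(o['ee_pos'],o['q'])"
```

```text
time: 21.05
ee_pos: [0.3962, -0.2097, 0.3604]
tcp_rot: [-179.9, -0.0, 90.0]
wrist_force: [0.7, 0.4, -0.5]
opening: 0.0557
grasp_force: 0.0
[ 0.39618222 -0.20969561  0.36043451] [-2.78922847e+01 -3.65732472e+00  1.62374318e+01  1.09961517e+02
  6.72282160e-04  6.21072700e+01]
```

```bash
python3 -m handwheel '[{"tx":0,"ty":0,"tz":0.01,"ax":0,"ay":0,"az":-9,"jaw":0.7},{"tx":0,"ty":0,"tz":0.01,"ax":0,"ay":0,"az":-9,"jaw":0.7},{"tx":0,"ty":0,"tz":0.01,"ax":0,"ay":0,"az":-9,"jaw":0.7},{"tx":0,"ty":0,"tz":0.01,"ax":0,"ay":0,"az":-9,"jaw":0.7},{"tx":0,"ty":0,"tz":0.01,"ax":0,"ay":0,"az":-9,"jaw":0.7},{"tx":0,"ty":0,"tz":0.01,"ax":0,"ay":0,"az":-9,"jaw":0.7},{"tx":0,"ty":0,"tz":0.01,"ax":0,"ay":0,"az":-9,"jaw":0.7},{"tx":0,"ty":0,"tz":0.01,"ax":0,"ay":0,"az":-9,"jaw":0.7},{"tx":0,"ty":0,"tz":0.01,"ax":0,"ay":0,"az":-9,"jaw":0.7},{"tx":0,"ty":0,"tz":0.01,"ax":0,"ay":0,"az":-9,"jaw":0.7}]'
python3 - <<'E'
from h import *
w=cam("wrist");cv2.imwrite("pics/w2.png",w["color"][:,:,::-1])
o=telemetry.get_obs();print(o['ee_pos'],o['tcp_rot'])
for x in blobs(w,(3,80,30),(13,230,200),300)[:3]:
    b=cv2.minAreaRect(x.astype(np.float32));print(cv2.contourArea(x),b); print(plane(w,[b[0]],.04).round(4)); print(plane(w,cv2.boxPoints(b),.034).round(3).tolist())
E
```

```text
time: 22.3
ee_pos: [0.3965, -0.2088, 0.26]
tcp_rot: [180.0, -0.1, -179.7]
wrist_force: [0.8, 0.3, 0.4]
opening: 0.0724
grasp_force: 0.0
[ 0.39624709 -0.20863187  0.25877721] [ 1.79920462e+02 -1.43146614e-01 -1.79282408e+02]
1800.5 ((252.0, 166.0), (82.0, 30.0), 90.0)
[[ 0.3962 -0.206   0.04  ]]
[[0.342, -0.226, 0.034], [0.341, -0.186, 0.034], [0.458, -0.184, 0.034], [0.458, -0.227, 0.034]]
867.5 ((315.1000061035156, 286.3000183105469), (41.59086608886719, 97.93977355957031), 26.56505012512207)
[[ 0.5904 -0.1039  0.04  ]]
[[0.665, -0.166, 0.034], [0.5, -0.105, 0.034], [0.532, -0.044, 0.034], [0.706, -0.099, 0.034]]
394.5 ((219.50689697265625, 316.6312255859375), (25.701269149780273, 86.19648742675781), 86.98721313476562)
[[ 0.6507 -0.2583  0.04  ]]
[[0.635, -0.332, 0.034], [0.625, -0.188, 0.034], [0.678, -0.185, 0.034], [0.69, -0.334, 0.034]]
```

View pics/w2.png

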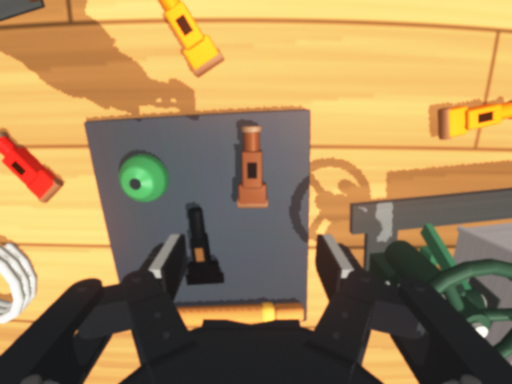

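The view shows the fuller at (252,166) lying along world x, with the creaser and weight well clear. Its measured length of 117 mm matches, and its mid-point is at about (0.3995, -0.207).

```bash
python3 -m handwheel '[{"tx":-0.003,"ty":0.0015,"tz":0.028,"ax":0,"ay":0,"az":0,"jaw":0.4},{"tx":0,"ty":0,"tz":0.028,"ax":0,"ay":0,"az":0,"jaw":0.4},{"tx":0,"ty":0,"tz":0.028,"ax":0,"ay":0,"az":0,"jaw":0.4},{"tx":0,"ty":0,"tz":0.028,"ax":0,"ay":0,"az":0,"jaw":0.4},{"tx":0,"ty":0,"tz":0.028,"ax":0,"ay":0,"az":0,"jaw":0.4},{"tx":0,"ty":0,"tz":0.028,"ax":0,"ay":0,"az":0,"jaw":0.4},{"tx":0,"ty":0,"tz":0.028,"ax":0,"ay":0,"az":0,"jaw":0.4},{"tx":0,"ty":0,"tz":0.024,"ax":0,"ay":0,"az":0,"jaw":0.4},{"tx":0,"ty":0,"tz":0.010,"ax":0,"ay":0,"az":0,"jaw":0.4},{"tx":0,"ty":0,"tz":0.004,"ax":0,"ay":0,"az":0,"jaw":0.4}]'
```

```text
time: 23.6
ee_pos: [0.3997, -0.2073, 0.027]
tcp_rot: [180.0, -0.0, 179.9]
wrist_force: [-0.9, 0.4, 0.6]
opening: 0.0599
grasp_force: 0.0
```

```bash
python3 -m handwheel '[{"tx":0,"ty":0,"tz":0,"ax":0,"ay":0,"az":0,"jaw":-0.2},{"tx":0,"ty":0,"tz":0,"ax":0,"ay":0,"az":0,"jaw":-1},{"tx":0,"ty":0,"tz":0,"ax":0,"ay":0,"az":0,"jaw":-1},{"tx":0,"ty":0,"tz":0,"ax":0,"ay":0,"az":0,"jaw":-1},{"tx":0,"ty":0,"tz":0,"ax":0,"ay":0,"az":0,"jaw":-1},{"tx":0,"ty":0,"tz":0,"ax":0,"ay":0,"az":0,"jaw":-1},{"tx":0,"ty":0,"tz":-0.005,"ax":0,"ay":0,"az":0,"jaw":-1},{"tx":0,"ty":0,"tz":-0.01,"ax":0,"ay":0,"az":0,"jaw":-1},{"tx":0,"ty":0,"tz":-0.015,"ax":0,"ay":0,"az":0,"jaw":-1},{"tx":0,"ty":0,"tz":-0.02,"ax":0,"ay":0,"az":0,"jaw":-1}]' 80
```

```text
time: 24.85
ee_pos: [0.3997, -0.2074, 0.0783]
tcp_rot: [180.0, -0.0, 180.0]
wrist_force: [0.3, -0.5, -5.4]
opening: 0.0262
grasp_force: 78.9
```

The fuller is held and weighs about 0.55 kg. Next: lift, turn it to lie along the bin's length, and carry it over.

```bash
python3 -m handwheel '[{"tx":0,"ty":0,"tz":-0.028,"ax":0,"ay":0,"az":0,"jaw":-1},{"tx":0,"ty":0,"tz":-0.028,"ax":0,"ay":0,"az":4,"jaw":-1},{"tx":0,"ty":0,"tz":-0.028,"ax":0,"ay":0,"az":10,"jaw":-1},{"tx":0,"ty":0,"tz":-0.028,"ax":0,"ay":0,"az":10,"jaw":-1},{"tx":0,"ty":0,"tz":-0.028,"ax":0,"ay":0,"az":10,"jaw":-1},{"tx":0,"ty":0,"tz":-0.028,"ax":0,"ay":0,"az":10,"jaw":-1},{"tx":0,"ty":0,"tz":-0.028,"ax":0,"ay":0,"az":10,"jaw":-1},{"tx":0,"ty":0,"tz":-0.028,"ax":0,"ay":0,"az":10,"jaw":-1},{"tx":0,"ty":0,"tz":-0.028,"ax":0,"ay":0,"az":10,"jaw":-1},{"tx":0,"ty":0,"tz":-0.028,"ax":0,"ay":0,"az":10,"jaw":-1}]'
```

```text
time: 26.1
ee_pos: [0.3995, -0.2073, 0.3592]
tcp_rot: [180.0, 0.0, 95.7]
wrist_force: [0.1, -0.8, -5.0]
opening: 0.0263
grasp_force: 79.1
```

```bash
python3 -m handwheel '[{"tx":0.0408,"ty":0.0191,"tz":0,"ax":0,"ay":0,"az":0,"jaw":-1},{"tx":0.0408,"ty":0.0191,"tz":0,"ax":0,"ay":0,"az":0,"jaw":-1},{"tx":0.0408,"ty":0.0191,"tz":0,"ax":0,"ay":0,"az":0,"jaw":-1},{"tx":0.0408,"ty":0.0191,"tz":0,"ax":0,"ay":0,"az":0,"jaw":-1},{"tx":0.0408,"ty":0.0191,"tz":0,"ax":0,"ay":0,"az":0,"jaw":-1},{"tx":0.0408,"ty":0.0191,"tz":0,"ax":0,"ay":0,"az":0,"jaw":-1},{"tx":0.0408,"ty":0.0191,"tz":0,"ax":0,"ay":0,"az":0,"jaw":-1},{"tx":0.0408,"ty":0.0191,"tz":0,"ax":0,"ay":0,"az":0,"jaw":-1},{"tx":0.0408,"ty":0.0191,"tz":0,"ax":0,"ay":0,"az":0,"jaw":-1},{"tx":0.0408,"ty":0.0191,"tz":0,"ax":0,"ay":0,"az":0,"jaw":-1}]'
python3 - <<'E'
from h import *
o=telemetry.get_obs();print(o['ee_pos'])
w=cam("wrist");d=cam("side")
a=w["color"];b=d["color"]
cv2.imwrite("pics/wd.png",cv2.resize(np.hstack([a,b])[:,:,::-1],(800,300)))
E
```

```text
time: 27.35
ee_pos: [0.5472, 0.2197, 0.3582]
tcp_rot: [180.0, -0.0, 96.0]
wrist_force: [0.8, -0.1, -3.8]
opening: 0.0265
grasp_force: 79.2
[0.54721684 0.21968228 0.3581617 ]
```

View pics/wd.png

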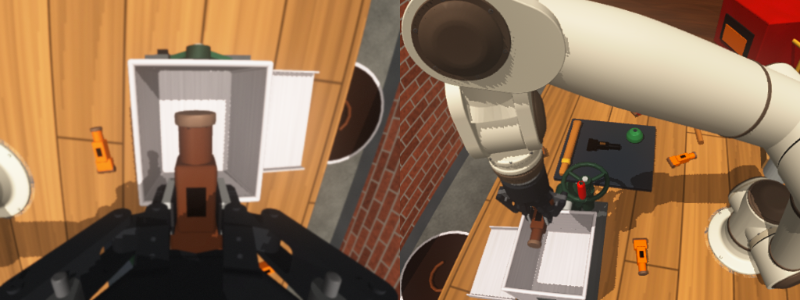

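The wrist view shows the fuller centred over the bin's mouth. I'll lower it now.

```bash
python3 -m handwheel '[{"tx":0,"ty":0,"tz":0.03,"ax":0,"ay":0,"az":0,"jaw":-1},{"tx":0,"ty":0,"tz":0.035,"ax":0,"ay":0,"az":0,"jaw":-1},{"tx":0,"ty":0,"tz":0.035,"ax":0,"ay":0,"az":0,"jaw":-1},{"tx":0,"ty":0,"tz":0.035,"ax":0,"ay":0,"az":0,"jaw":-1},{"tx":0,"ty":0,"tz":0.035,"ax":0,"ay":0,"az":0,"jaw":-1},{"tx":0,"ty":0,"tz":0.03,"ax":0,"ay":0,"az":0,"jaw":-1},{"tx":0,"ty":0,"tz":0.03,"ax":0,"ay":0,"az":0,"jaw":-1},{"tx":0,"ty":0,"tz":0.025,"ax":0,"ay":0,"az":0,"jaw":-1},{"tx":0,"ty":0,"tz":0.015,"ax":0,"ay":0,"az":0,"jaw":-1},{"tx":0,"ty":0,"tz":0.01,"ax":0,"ay":0,"az":0,"jaw":-1}]'
```

```text
time: 28.7
ee_pos: [0.5472, 0.2182, 0.0773]
tcp_rot: [180.0, -0.0, 96.0]
wrist_force: [0.5, -0.3, -4.6]
opening: 0.0264
grasp_force: 79.8
```

```bash
python3 -m handwheel '[{"tx":0,"ty":0,"tz":0,"ax":0,"ay":0,"az":0,"jaw":-0.1},{"tx":0,"ty":0,"tz":0,"ax":0,"ay":0,"az":0,"jaw":0.2},{"tx":0,"ty":0,"tz":0,"ax":0,"ay":0,"az":0,"jaw":0.2},{"tx":0,"ty":0,"tz":0,"ax":0,"ay":0,"az":0,"jaw":0.2},{"tx":0,"ty":0,"tz":-0.02,"ax":0,"ay":0,"az":0,"jaw":0.2},{"tx":0,"ty":0,"tz":-0.05,"ax":0,"ay":0,"az":0,"jaw":0.2},{"tx":0,"ty":0,"tz":-0.06,"ax":0,"ay":0,"az":0,"jaw":0.2},{"tx":0,"ty":0,"tz":-0.06,"ax":0,"ay":0,"az":0,"jaw":0.2},{"tx":0,"ty":0,"tz":-0.06,"ax":0,"ay":0,"az":0,"jaw":0.2},{"tx":0,"ty":0,"tz":-0.04,"ax":0,"ay":0,"az":0,"jaw":0.2}]'
python3 - <<'E'
from h import *
o=telemetry.get_obs();print(o['ee_pos'],o['wrist_force'])
a=cam("wrist")["color"];b=cam("side")["color"]
cv2.imwrite("pics/we.png",cv2.resize(np.hstack([a,b])[:,:,::-1],(800,300)))
E
```

```text
time: 29.95
ee_pos: [0.5469, 0.2182, 0.3707]
tcp_rot: [179.8, -0.1, 96.0]
wrist_force: [2.3, 0.8, -0.5]
opening: 0.0512
grasp_force: 0.0
[0.54692178 0.21820396 0.37068468] [ 2.26069689  0.82855693 -0.47007374]
```

View pics/we.png

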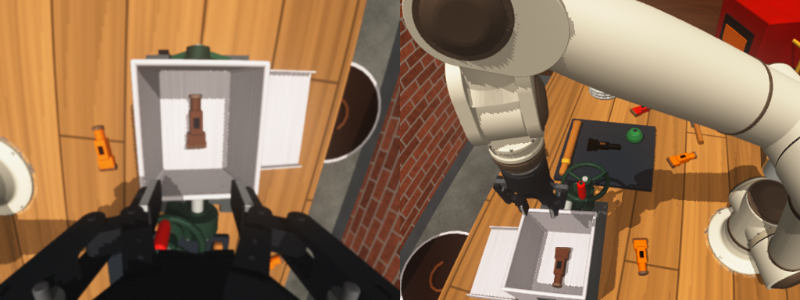

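The fuller lies in the bin. The wheel's crank is where I set it, the other things on the slate are undisturbed, and the gripper is clear.

```bash
python3 -c "
from workcell import workorder;print(workorder.job_done())"
```

```text
the job is handed in; nothing more can be done
None
```

The wheel was cranked to its hard stop (about 1.8 turns) and backed off about 91°, the fuller is in the bin with the wheel and slate undisturbed, and the job was handed in at about 30 s; no verdict came back.

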